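# Clear, oil and set the bench rod bender

### The job

Get the rod bender ready for the next umbrella rib. First take the container that stands between the lever and the pointer and set it down upright, without dropping it, in the free part of the white tray; then press the cap of the oil spray can beside the bender right down for a moment and let it spring back; last, swing the lever round until it lies exactly in line over the pointer and let go. Neither the lever nor any other part of the bender may knock against a container, and everything else stays where it is.

Things in the scene. Friction and masses are not known exactly. Their poses are not given: they have to be found in the camera images.
- bender: Bench rod bender, fixed: a round grey cast base 150 mm across and 14 mm high, steel hub in the middle. Origin at the bench surface on the upright pivot axis of the lever, z up. Its place and yaw vary.
- lever (a joint): Angle of the lever about the upright pivot, rad: 0 along the bender's +y axis, growing anticlockwise seen from above (pi/2 along the bender's -x, pi along its -y; stops at 0 and pi). Starts at 0.05 to 0.42, clockwise of the pointer, and must swing anticlockwise through where the container stands. It stays where it is left; about 2 N at the grip moves it.
- lever_grip (a point): Point on the axis of the lever's upright black grip, 90 mm above the bench, 130 mm from the pivot axis; its x axis points outwards along the lever. Grip 24 mm in diameter, 52 to 110 mm above the bench. The lever is a dark steel bar 22 mm wide, 145 mm long from the pivot, 40 to 52 mm above the bench; a 54 mm roller on the pivot and a 16 mm pin 50 mm out rise to 74 mm.
- pointer: Thin fixed aluminium pointer with a diamond-shaped end, below the lever's level (24 to 29 mm above the bench), reaching from the hub to 172 mm from the pivot. Origin on the pivot axis at the bench surface; its x axis runs outwards along the pointer: the direction that the lever must take, 1.55 to 2.55 rad anticlockwise of the lever's zero.
- can: White oil spray can, 52 mm in diameter, fixed upright on a 70 mm square dark base plate on the far side of the bender, about 110 mm from the pivot. Origin at the centre of the underside of its base plate.
- cap_top (a point): Centre of the flat top of the can's black nozzle cap, 28 mm in diameter, 190 mm above the bench when up. It is pressed straight down.
- cap (a joint): How far the cap is pressed, m: 0 up, 0.008 right down. A spring raises it; it starts to move at 2.4 N and is right down at 9 N.
- tray: White plastic tray, fixed, 200 x 170 mm outside (along its x and y axes), 40 mm high, walls and floor 5 mm. Origin at the centre of its underside. It is on the left or on the right of the bender. A cardboard box stands in its -x half; the +x half is free.
- rivet_box: Loose cardboard box 72 x 122 x 51 mm (x, y, z) standing in the -x half of the tray; origin at the centre of its underside. Leave it.
- tin: Plain aluminium tin with a lid, 58 mm in diameter, 80 mm high, under 0.4 kg; origin at the centre of its underside, z up. Either the tin or the jar stands on the bench between lever and pointer (0.40 to 0.62 rad clockwise of the pointer); the other stands 0.47 to 0.71 rad anticlockwise of the pointer and must stay. Both are 115 to 150 mm from the pivot.
- jar: Glass jar with a steel lid and paper label, 52 mm in diameter, 95 mm high, under 0.4 kg; origin at the centre of its underside, z up. It may be the one in the lever's way, or the one that stays: see the tin.
- glue: Grey glue bottle, 52 mm in diameter, 125 mm high, loose, standing close beside the lever's start, clockwise of it; origin at the centre of its underside. Leave it.
- drawer_unit: Fixed grey unit of small drawers, 180 x 160 x 85 mm, on the other side of the bender from the tray; origin at the centre of its underside.
- screwdriver: Screwdriver, 190 mm long, lying loose on the robot's side of the bender. Leave it.
- hammer: Hammer, 270 mm long, lying loose at the left front. Leave it.
- mug: Steel cup, 76 mm across, 85 mm high, standing loose at the right front; origin at the centre of its underside. Leave it.
Things that resemble listed ones, but are neither listed nor needed, are in the scene too. Leave any blue or purple look-alike of the tin alone.

How it is judged:
By the outcome, as a careful person would: the job done as asked, in the order asked, and still so for the second after the job is handed in, with the robot touching nothing.
It also fails if it takes over 72 s, if anything falls off the work surface, if the arm or the gripper's body presses on something with over 40 N, if the wrist force passes 120 N, or if a joint passes its speed limit or range.

### The arm

A 7-joint arm with a two-finger parallel gripper is mounted at the origin on the work surface. World frame = base frame: x ahead of the robot, y to its left, z up, the work surface at z = 0. Lengths are in mm, angles in rad, forces in N, time in s.
With the tool pointing down it reaches from about 425 to 925 mm from the base axis. Payload 6.8 kg.
Tool frame: the origin (TCP) lies on the centre line of the jaws, within the pads' length; the fingertips stand 11 mm ahead of it and the grasp point (between the pads) lies 8 mm behind it; z points along the fingers, y is the line along which they close (so a half turn about z gives the same grasp; the last joint's range is limited). The gripper opens to 88 mm and grips with 3 to 60 N. Pads are 20 mm wide; open, the fingers measure 115 mm over their backs; the gripper's body (75 mm by 178 mm) begins 61 mm behind the grasp point.
Start: joints at [1.018, 0.477, 0.022, 1.555, -0.011, 1.109, -0.083], TCP at [290.448, -609.333, 233.664] pointing down, gripper open.
Joint ranges: [-2.96, 2.96], [-0.34, 2.1], [-1.41, 1.46], [0.24, 2.44], [-1.37, 4.51], [0.17, 1.92], [-2.96, 2.96]. Speed limits (rad/s): [2.39, 2.39, 3.14, 3.14, 3.14, 3.14, 3.14].

### API

Orientations are given as a unit quaternion [x, y, z, w].
In Python, from plant import readout, viewer, job, models gives the robot as it stands.
- The arm moves only by the tool step_arm, never from a script. Its argument "targets" is a list of rows, each an object with "rotation": the turn, a rotation vector about the world's x, y, z in units of 8 degrees (1.0 is 8 degrees), a list of three; "travel": the shift along the world's x, y, z in units of 30 mm (1.0 is 30 mm), a list of three; "grip": the opening, from 0 (shut) to 1 (fully open). In form: [{"rotation": [rx, ry, rz], "travel": [x, y, z], "grip": grip}, ...]. A call has 1 to 20 rows; each row is the pose to reach, as a shift and turn from the pose commanded when the call began; what a row does not reach only later rows make up. A row lasts 1/10 s, in which the tool goes at most 50 mm and 8.59 degrees, less where a joint would pass 70% of its speed; a pose out of reach is approached as far as the arm can. A call with a gripper value outside its range is refused whole. The fingers move at their own pace and stop on an object; "force" is the grip in N (left out, the last holds). Time passes only in rows, so rows that repeat a pose let the fingers close. It gives the time, the measured TCP pose, the force, the opening and the grip force at its end, in the units of the state.
- readout.state(): the state, without advancing time (a new reading comes with each control period).
- viewer.camera(name): name is "side" or "top"; returns a dict with "color" (420x560x3 uint8, blue, green, red), "range_z" (420x560 float32, mm along the optical axis (not along the pixel's ray), 0 where there is no reading), "fx", "fy", "cx", "cy" (pixels), "R" (3x3) and "t" (3): a world point X has camera coordinates R X + t. Camera axes: x right, y down, z forward; pixel columns grow to the right and rows downward; lengths in mm; the calibration is good to about 2 mm. A picture is of the moment at which its call begins.
- job.finish_job(): hands the job in; it is judged then, once.
Trained networks look in a picture, given as the dict that the camera call returned (one of the last four; its "shot" number tells which), for a name from the list of things; names that differ only in an ending like _2 or _b are one class to them, and where a whole thing is asked for, a point or a joint stands for the part that bears it (a point fixed in the world has none). Each returns a list of dicts, best first, with "score" (0 to 1); they miss things now and then, are a little off and sometimes report something else, mostly with a low value. They report only what shows in the picture. A call takes as long as a camera call. They do not tell look-alikes from the thing itself.
- models.cut_out(picture, name): "pixels" (420x560 bool, what is visible of it) and "box" ([left, top, width, height] in pixels, round what is visible of it).
The state is a dict: "time_s": time; "qpos": joint angles; "joint_vel": joint speeds; "joint_torque": joint torques, N m; "position": TCP position; "ee_rot": TCP orientation; "ft_force": force on the tool from outside, world axes, zero at the start; "torque": the same for the moment, N m; "opening": finger opening in mm; "grasp_force": force on a finger pad.
Only numpy, scipy, OpenCV 4.12 (cv2) and the standard library are available. Lean on these libraries where they do the work, as an engineer would, in place of code of your own. Each camera call takes 0.05 s, during which the arm holds its last target. There are 200 camera calls.

## Working session

There is one attempt and no reset: what is moved stays moved. The work goes in short steps, Python scripts to look and compute and a tool call to move; the robot and the scene stay as the last step left them, time stands still between calls to the robot, and variables do not carry over. Pictures are saved under pics/ and viewed, at most 10 in all, crops included, and the job is handed in when it is done.

Besides the shell and the picture viewer there is one more tool, called as a command line: name --argument value ..., lists and objects as JSON in quotes. step_arm: Moves the arm, as the interface text tells. Its arguments: {"type":"object","properties":{"targets":{"type":"array"},"force":{"type":"number"}},"required":["targets"]}

```bash
mkdir -p pics; ls; cat > h.py <<'E'
import numpy as np, cv2
from plant import readout, viewer, job, models
def world(p, px=None):
    """world points of all pixels (HxWx3), nan where no reading"""
    z=p["range_z"].astype(float); v,u=np.mgrid[:z.shape[0],:z.shape[1]]
    c=np.stack([(u-p["cx"])/p["fx"]*z,(v-p["cy"])/p["fy"]*z,z],-1)
    w=(c-np.asarray(p["t"]))@np.asarray(p["R"])
    w[z<=0]=np.nan
    return w
def proj(p,X):
    c=np.asarray(p["R"])@np.asarray(X,float)+np.asarray(p["t"])
    return c[0]/c[2]*p["fx"]+p["cx"], c[1]/c[2]*p["fy"]+p["cy"]
E
python3 - <<'E'
from h import *
s=readout.state(); print(s)
a=viewer.camera("top"); b=viewer.camera("side")
cv2.imwrite("pics/top1.png",a["color"]); cv2.imwrite("pics/side1.png",b["color"])
for n,p in(("top",a),("side",b)):
    W=world(p)
    print(n,"cam at",-np.asarray(p["R"]).T@np.asarray(p["t"]),p["fx"])
    for k in["bender","lever","pointer","can","cap","tray","rivet_box","tin","jar","glue","drawer_unit","lever_grip"]:
        for d in models.cut_out(p,k)[:3]:
            if d["score"]<.3: continue
            w=W[d["pixels"]]; w=w[~np.isnan(w[:,0])]
            print(k,round(d["score"],2),d["box"],np.round(np.median(w,0)),"zmax",np.round(np.percentile(w[:,2],97)))
E
```

```text
pics
{'time_s': 0.0, 'qpos': array([ 1.01791944,  0.47781951,  0.02236984,  1.55642343, -0.01147414,
        1.10931253, -0.08313802]), 'joint_vel': array([ 2.98176113e-05,  1.02973011e-03, -5.07567570e-04,  9.23136108e-05,
        4.56361361e-04, -2.70248112e-04,  3.22495993e-04]), 'joint_torque': array([-6.67249424e-04, -5.82850850e+01,  1.53475698e+00, -2.72607797e+01,
       -5.42405911e-02,  1.70595653e-02,  1.71629931e-04]), 'position': array([ 290.13874781, -608.82305728,  232.68113281]), 'ee_rot': array([ 9.75376483e-01,  2.20544495e-01, -2.86113269e-04, -8.71398634e-04]), 'ft_force': array([-0.27427864, -0.80987989,  1.13610791]), 'torque': array([-0.0162555 ,  0.01935584, -0.02342679]), 'grasp_force': 0.0, 'opening': 87.83605756410084}
top cam at [ 320.53228627   -8.71129178 1074.18180769] 409.6847155596074
bender 0.72 [193.9, 164.3, 70.4, 65.4] [547.  73.  24.] zmax 91.0
lever 0.58 [194.8, 178.0, 50.5, 51.2] [533.  93.  72.] zmax 111.0
pointer 0.5 [256.1, 209.3, 26.0, 29.8] [454. -30.  30.] zmax 33.0
tray 0.56 [73.3, 169.2, 81.4, 88.3] [534. 407.   7.] zmax 42.0
rivet_box 
[... 891 characters left out ...]
15.0] [676.  73. 185.] zmax 192.0
tray 0.71 [140.2, 284.2, 100.9, 80.2] [540. 415.   8.] zmax 40.0
rivet_box 0.81 [190.3, 292.2, 47.7, 57.1] [446. 386.  54.] zmax 59.0
tin 0.95 [289.4, 181.4, 14.9, 33.8] [ 482. -141.   54.] zmax 82.0
tin 0.83 [274.7, 224.3, 22.3, 29.1] [422.  53.  62.] zmax 82.0
tin 0.73 [316.8, 184.0, 22.0, 29.6] [ 394. -169.   55.] zmax 82.0
jar 0.61 [263.7, 190.4, 17.9, 36.3] [517. -44.  61.] zmax 97.0
glue 0.62 [233.3, 215.7, 24.4, 49.5] [522. 104.  72.] zmax 110.0
glue 0.57 [193.4, 232.1, 20.2, 43.1] [578. 224.  66.] zmax 124.0
drawer_unit 0.72 [286.5, 135.9, 63.9, 46.5] [ 498. -338.   81.] zmax 89.0
lever_grip 0.82 [231.5, 214.9, 27.5, 51.9] [524. 101.  72.] zmax 110.0
```

```bash
python3 - <<'E'
import cv2
a=cv2.imread("pics/top1.png");b=cv2.imread("pics/side1.png")
cv2.imwrite("pics/topc.png",cv2.resize(a[140:300,160:360],None,fx=4,fy=3.75,interpolation=cv2.INTER_CUBIC)[:600,:800])
E
```

```text
(no output)
```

View pics/top1.png

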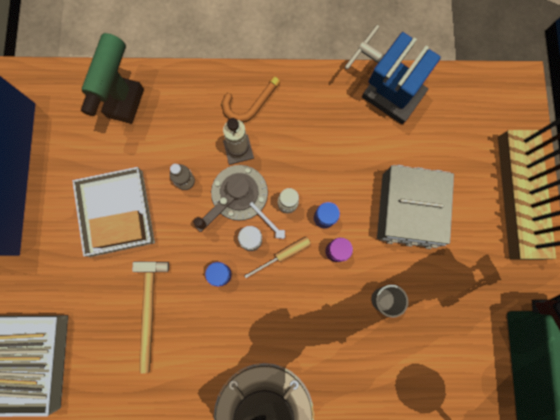

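View pics/side1.png

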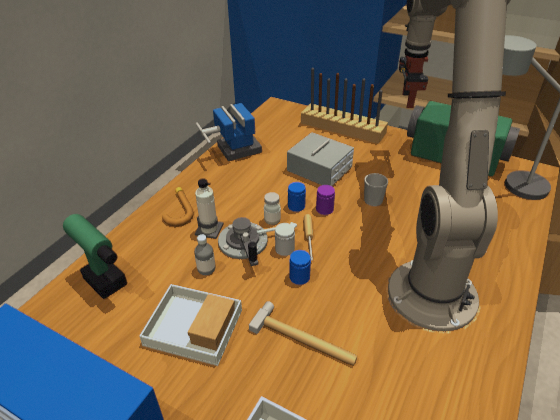

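View pics/topc.png

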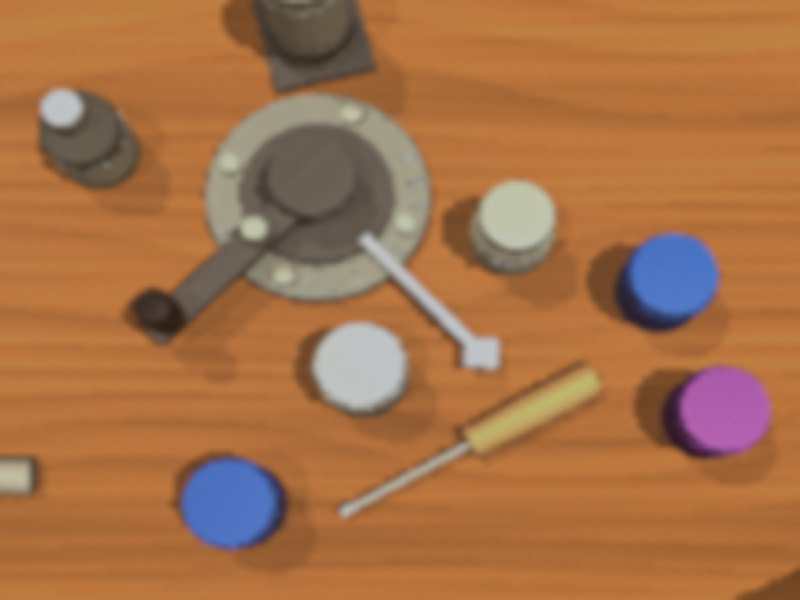

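Candidates for the container: plain aluminium tin (250,238), blue look-alikes (217,274) and (327,214), purple (340,250), jar (289,199). The pivot is at (239,188), the lever points to (200,224) and the pointer to (280,234). Only the plain tin at (250,238) stands between them, and the crop confirms it. The jar is beyond the pointer. The tray's free half is its upper part, near (110,190).

```bash
cat > fit.py <<'E'
from h import *
from scipy.optimize import least_squares
def circ(P,r):
    f=lambda c:np.clip(0,None,None) if 0 else np.hypot(P[:,0]-c[0],P[:,1]-c[1])-r
    s=least_squares(f,P.mean(0),loss="soft_l1"); return s.x
def top_circle(p,W,c,rad,zlo,zhi,r=None):
    """min enclosing centre of the flat-top points"""
    m=(np.hypot(W[...,0]-c[0],W[...,1]-c[1])<rad)&(W[...,2]>zlo)&(W[...,2]<zhi)
    P=W[m]; 
    (x,y),R=cv2.minEnclosingCircle(P[:,:2].astype(np.float32)); mu=P.mean(0)
    return np.round([x,y,R,mu[0],mu[1],mu[2],len(P)],1)
E
python3 - <<'E'
from fit import *
P={k:viewer.camera(k) for k in("top","side")}
for k,p in P.items():
    W=world(p)
    print(k)
    for n,c,rad,lo,hi in[("bench",(345,0),30,-9,9),("roller",(548,80),32,68,82),("tin",(429,34),40,74,90),("jar",(521,-57),40,88,104),("grip",(462,172),30,100,118),("grip2",(485,150),45,98,118),("cap",(665,80),40,184,200),("glue",(578,215),40,110,135),("base",(545,80),90,9,20)]:
        try: print(n,top_circle(p,W,c,rad,lo,hi))
        except Exception as e: print(n,"none")
    d=models.cut_out(p,"pointer")[0]["pixels"]; w=W[d]; w=w[np.abs(w[:,2]-28)<6]
    mu=w.mean(0); u,s,v=np.linalg.svd(w[:,:2]-mu[:2],full_matrices=False)
    t=(w[:,:2]-mu[:2])@v[0]; print("pointer mean",mu.round(1),"dir",v[0],"ang",np.arctan2(*v[0][::-1]),"ends",mu[:2]+v[0]*t.min(),mu[:2]+v[0]*t.max(),len(w))
    m=(W[...,2]>30)&(W[...,2]<45)&(W[...,1]>290)&(W[...,1]<520)&(W[...,0]>400)&(W[...,0]<660)
    q=W[m][:,:2].astype(np.float32); print("tray",cv2.minAreaRect(q),len(q))
    m=(W[...,2]>50)&(W[...,2]<66)&(W[...,1]>290)&(W[...,1]<520)&(W[...,0]>380)&(W[...,0]<620)
    q=W[m][:,:2].astype(np.float32); print("box",cv2.minAreaRect(q),len(q))
    m=(W[...,2]>40)&(W[...,2]<56)&(np.hypot(W[...,0]-545,W[...,1]-80)<150)&models.cut_out(p,"lever")[0]["pixels"]
    q=W[m][:,:2]; v=np.linalg.svd(q-q.mean(0),full_matrices=False)[2][0]; print("lever bar",q.mean(0),np.arctan2(v[1],v[0]),len(q))
np.savez("p1.npz",wt=world(P["top"]),ws=world(P["side"]))
E
```

```text
top
bench [345.   -0.   30.  343.1  -1.1   0.5 383. ]
roller [548.3  79.8  31.5 554.3  73.4  74.3 287. ]
tin [432.7  36.3  27.3 432.4  36.4  80.4 396. ]
jar [528.5 -59.1  23.  528.  -58.9  95.4 281. ]
grip [466.  158.   11.4 465.3 157.5 109.6  80. ]
grip2 [466.  158.   11.4 465.2 157.4 109.4  82. ]
cap [675.9  71.5  17.6 677.7  72.5 190.2 127. ]
glue [591.2 212.9  12.1 589.9 212.5 124.1  96. ]
base [ 559.    68.2   74.4  558.4   65.6   14.7 1100. ]
pointer mean [475.2 -11.5  29.4] dir [-0.72861519 -0.68492329] ang -2.3870942441548606 ends [524.56226518  34.94557404] [436.54622639 -47.79252404] 173
tray ((504.8238525390625, 391.9776916503906), (201.75094604492188, 172.20587158203125), 12.04284954071045) 833
box ((455.9750671386719, 372.36187744140625), (72.7552719116211, 123.41011047363281), 11.2220458984375) 1453
lever bar [502.03705026 120.46595847] 2.34874710697364 319
side
bench [ 3.445e+02 -1.000e-01  2.950e+01  3.424e+02 -1.500e+00 -3.000e-01
  1.900e+02]
roller [548.1  80.2  31.8 552.3  73.5  73.8 153. ]
tin [430.2  36.6  29.5 429.4  37.4  79.3 210. ]
jar [528.4 -59.   26.3 524.8 -57.5  94.  135. ]
grip [464.3 159.2  13.  463.  159.5 107.1  60. ]
grip2 [464.3 159.2  13.  462.3 159.6 106.5  65. ]
cap [674.7  70.1  17.8 676.6  73.3 188.3  59. ]
glue [588.4 212.4  13.2 586.7 214.7 121.5  76. ]
base [555.9  68.4  76.  552.2  85.8  13.8 546. ]Traceback (most recent call last):
  File "<stdin>", line 9, in <module>
IndexError: list index out of range
```

step_arm --targets '[{"rotation": [0, 0, 4], "travel": [6.33, 13.6, 0], "grip": 1}, {"rotation": [0, 0, 4], "travel": [6.33, 13.6, 0], "grip": 1}, {"rotation": [0, 0, 4], "travel": [6.33, 13.6, 0], "grip": 1}, {"rotation": [0, 0, 4], "travel": [6.33, 13.6, 0], "grip": 1}, {"rotation": [0, 0, 6], "travel": [6.33, 13.6, 0], "grip": 1}, {"rotation": [0, 0, 7], "travel": [6.33, 13.6, 0], "grip": 1}, {"rotation": [0, 0, 8], "travel": [6.33, 13.6, 0], "grip": 1}, {"rotation": [0, 0, 9], "travel": [6.33, 13.6, 0], "grip": 1}, {"rotation": [0, 0, 9.8], "travel": [6.33, 13.6, 0], "grip": 1}, {"rotation": [0, 0, 9.8], "travel": [6.33, 13.6, 0], "grip": 1}, {"rotation": [0, 0, 9.8], "travel": [4.7, 21.53, 0], "grip": 1}, {"rotation": [0, 0, 9.8], "travel": [4.7, 21.53, 0], "grip": 1}, {"rotation": [0, 0, 9.8], "travel": [4.7, 21.53, 0], "grip": 1}, {"rotation": [0, 0, 9.8], "travel": [4.7, 21.53, -1], "grip": 1}, {"rotation": [0, 0, 9.8], "travel": [4.7, 21.53, -2], "grip": 1}, {"rotation": [0, 0, 9.8], "travel": [4.7, 21.53, -2], "grip": 1}, {"rotation": [0, 0, 9.8], "travel": [4.7, 21.53, -2], "grip": 1}, {"rotation": [0, 0, 9.8], "travel": [4.7, 21.53, -2], "grip": 1}]'

```text
time_s: 3.35
position: [431.9, 36.1, 174.1]
ee_rot: [0.617, 0.787, 0.0, 0.0]
ft_force: [0.4, -0.1, 0.3]
opening: 87.7
grasp_force: 0.0
```

```bash
python3 - <<'E'
from fit import *
d=np.load("p1.npz") if __import__("os").path.exists("p1.npz") else None
s=readout.state(); print(s["time_s"],s["position"],s["ee_rot"],s["qpos"].round(2),s["ft_force"])
p=viewer.camera("side"); W=world(p)
cv2.imwrite("pics/side2.png",cv2.resize(p["color"][150:330,180:420],None,fx=3,fy=3))
E
```

```text
3.35 [431.92740422  36.10296349 174.10722862] [6.16518081e-01 7.87340703e-01 9.09901894e-05 2.54485598e-04] [ 0.32  0.21 -0.6   2.14  0.16  0.84 -0.14] [ 0.41810043 -0.13545689  0.30865697]
```

View pics/side2.png

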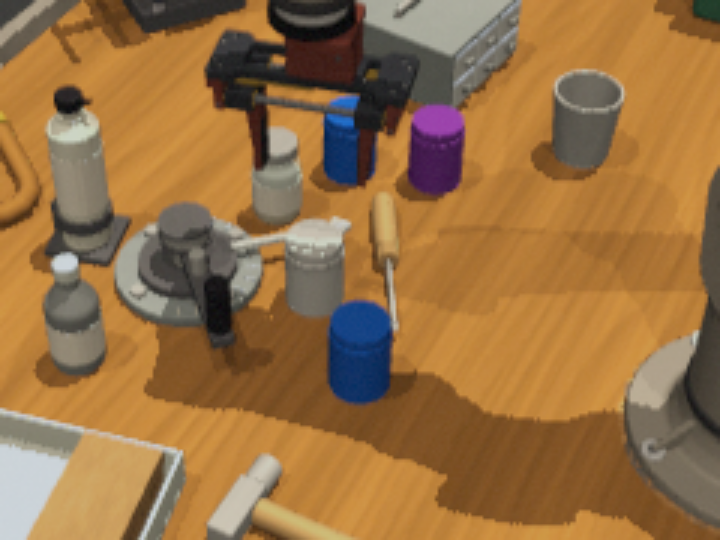

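The picture shows the open gripper above the plain tin (tin at crop (315,265)), with the jaws roughly along world x. They clear the lever, the pointer and the blue tin. Descending and gripping.

step_arm --targets '[{"rotation": [0, 0, 0], "travel": [0, 0, -1.3], "grip": 1}, {"rotation": [0, 0, 0], "travel": [0, 0, -2.4], "grip": 1}, {"rotation": [0, 0, 0], "travel": [0, 0, -3.2], "grip": 1}, {"rotation": [0, 0, 0], "travel": [0, 0, -3.8], "grip": 1}, {"rotation": [0, 0, 0], "travel": [0, 0, -4.1], "grip": 1}, {"rotation": [0, 0, 0], "travel": [0, 0, -4.1], "grip": 1}, {"rotation": [0, 0, 0], "travel": [0, 0, -4.1], "grip": 0.5}, {"rotation": [0, 0, 0], "travel": [0, 0, -4.1], "grip": 0.5}, {"rotation": [0, 0, 0], "travel": [0, 0, -4.1], "grip": 0.5}, {"rotation": [0, 0, 0], "travel": [0, 0, -4.1], "grip": 0.5}, {"rotation": [0, 0, 0], "travel": [0, 0, -4.1], "grip": 0.5}, {"rotation": [0, 0, 0], "travel": [0, 0, -4.1], "grip": 0.5}]' --force 25

```text
time_s: 4.6
position: [431.3, 36.3, 51.1]
ee_rot: [0.617, 0.787, -0.0, 0.0]
ft_force: [-1.9, -0.1, 6.4]
opening: 57.7
grasp_force: 25.0
```

step_arm --targets '[{"rotation": [0, 0, 0], "travel": [0, 0, 1], "grip": 0.5}, {"rotation": [0, 0, 0], "travel": [0, 0, 2.3], "grip": 0.5}, {"rotation": [0, 0, 0], "travel": [0, 0, 3.7], "grip": 0.5}, {"rotation": [0, 0, 0], "travel": [0, 0, 5], "grip": 0.5}, {"rotation": [0, 0, 0], "travel": [0.4, 1.2, 5], "grip": 0.5}, {"rotation": [0, 0, 0], "travel": [0.8, 2.5, 5], "grip": 0.5}, {"rotation": [0, 0, 0], "travel": [1.3, 4, 5], "grip": 0.5}, {"rotation": [0, 0, 0], "travel": [1.8, 5.5, 5], "grip": 0.5}, {"rotation": [0, 0, 0], "travel": [2.3, 7, 5], "grip": 0.5}, {"rotation": [0, 0, 0], "travel": [2.8, 8.5, 5], "grip": 0.5}, {"rotation": [0, 0, 0], "travel": [3.3, 10, 5], "grip": 0.5}, {"rotation": [0, 0, 0], "travel": [3.7, 11.3, 5], "grip": 0.5}, {"rotation": [0, 0, 0], "travel": [4, 12.18, 5], "grip": 0.5}, {"rotation": [0, 0, 0], "travel": [4, 12.18, 5], "grip": 0.5}, {"rotation": [0, 0, 0], "travel": [4, 12.18, 3.8], "grip": 0.5}, {"rotation": [0, 0, 0], "travel": [4, 12.18, 2.6], "grip": 0.5}, {"rotation": [0, 0, 0], "travel": [4, 12.18, 1.6], "grip": 0.5}, {"rotation": [0, 0, 0], "travel": [4, 12.18, 1], "grip": 0.5}, {"rotation": [0, 0, 0], "travel": [4, 12.18, 0.6], "grip": 0.5}, {"rotation": [0, 0, 0], "travel": [4, 12.18, 0.6], "grip": 0.5}]'

```text
time_s: 6.6
position: [551.0, 401.0, 67.4]
ee_rot: [0.617, 0.787, -0.001, -0.0]
ft_force: [-0.1, 0.0, -2.5]
opening: 57.5
grasp_force: 25.0
```

```bash
python3 - <<'E'
from fit import *
s=readout.state(); print(s["position"],s["opening"],s["grasp_force"],s["ft_force"])
p=viewer.camera("top"); W=world(p)
# lever, pivot etc. with arm out of the way
for n,c,rad,lo,hi in[("roller",(558,68),40,68,82),("grip",(466,158),30,100,118),("jar",(528,-59),40,88,104),("cap",(676,72),24,184,200),("base",(557,68),90,9,19)]:
    print(n,top_circle(p,W,c,rad,lo,hi))
q=viewer.camera("side"); W=world(q)
for n,c,rad,lo,hi in[("roller",(558,68),40,68,82),("grip",(466,158),30,100,118),("jar",(528,-59),40,88,104),("cap",(676,72),24,184,200),("base",(557,68),90,9,19)]:
    print(n,top_circle(q,W,c,rad,lo,hi))
cv2.imwrite("pics/side3.png",cv2.resize(q["color"][180:400,120:340],None,fx=2.7,fy=2.7))
E
```

```text
[550.96049046 401.0420694   67.40071841] 57.46323240556071 24.998951524175936 [-0.12827261  0.03341169 -2.46785689]
roller [560.   67.9  27.5 559.3  68.2  74.7 359. ]
grip [ 0.  0.  0. nan nan nan  0.]
jar [528.2 -58.8  23.1 527.9 -58.8  95.5 282. ]
cap [675.7  71.2  17.5 677.8  72.6 190.3 124. ]
base [ 565.6   69.6   80.6  562.8   61.9   14.6 1044. ]
roller [556.1  65.9  29.2 556.4  67.6  73.3 192. ]
grip [463.1 157.6  13.3 462.3 160.  107.5  62. ]
jar [524.3 -62.   26.9 525.1 -57.6  93.8 135. ]
cap [672.6  72.1  18.3 675.1  73.9 188.8  62. ]
base [563.6  71.   83.6 554.2  85.9  13.7 541. ]fit.py:10: RuntimeWarning: Mean of empty slice.
  (x,y),R=cv2.minEnclosingCircle(P[:,:2].astype(np.float32)); mu=P.mean(0)
  ret = um.true_divide(
```

View pics/side3.png

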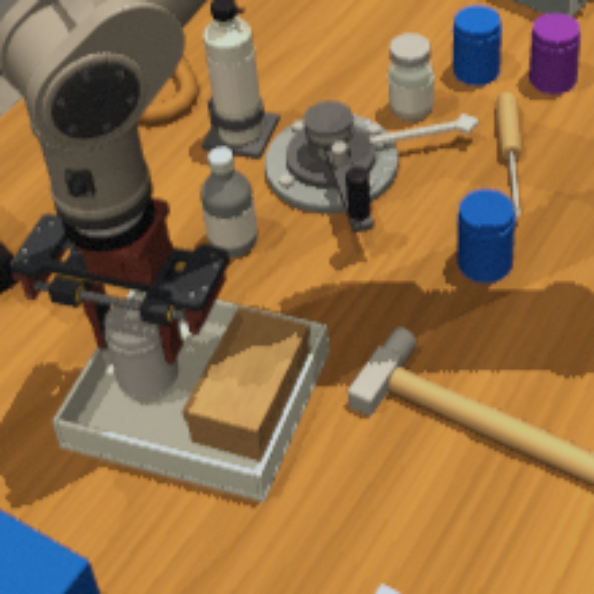

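The picture shows the tin (crop (145,350)) upright over the free half of the tray, clear of the box. Lowering the last 11 mm gently.

step_arm --targets '[{"rotation": [0, 0, 0], "travel": [0, 0, -0.15], "grip": 0.5}, {"rotation": [0, 0, 0], "travel": [0, 0, -0.25], "grip": 0.5}, {"rotation": [0, 0, 0], "travel": [0, 0, -0.32], "grip": 0.5}, {"rotation": [0, 0, 0], "travel": [0, 0, -0.36], "grip": 0.5}, {"rotation": [0, 0, 0], "travel": [0, 0, -0.36], "grip": 0.5}]'

```text
time_s: 7.2
position: [551.4, 401.9, 57.7]
ee_rot: [0.616, 0.787, -0.0, -0.0]
ft_force: [-0.1, 0.2, -2.8]
opening: 57.7
grasp_force: 25.0
```

step_arm --targets '[{"rotation": [0, 0, 0], "travel": [0, 0, -0.03], "grip": 0.5}, {"rotation": [0, 0, 0], "travel": [0, 0, -0.06], "grip": 0.5}, {"rotation": [0, 0, 0], "travel": [0, 0, -0.06], "grip": 0.5}]'

```text
time_s: 7.5
position: [551.6, 402.1, 56.3]
ee_rot: [0.616, 0.787, 0.0, 0.0]
ft_force: [-0.4, -0.6, -1.3]
opening: 57.9
grasp_force: 25.0
```

Light contact has begun (the weight is partly carried). One more millimetre, then release part-way.

step_arm --targets '[{"rotation": [0, 0, 0], "travel": [0, 0, -0.03], "grip": 0.5}, {"rotation": [0, 0, 0], "travel": [0, 0, -0.03], "grip": 0.5}, {"rotation": [0, 0, 0], "travel": [0, 0, -0.03], "grip": 0.72}, {"rotation": [0, 0, 0], "travel": [0, 0, -0.03], "grip": 0.8}, {"rotation": [0, 0, 0], "travel": [0, 0, -0.03], "grip": 0.85}, {"rotation": [0, 0, 0], "travel": [0, 0, -0.03], "grip": 0.85}, {"rotation": [0, 0, 0], "travel": [0, 0, -0.03], "grip": 0.85}]'

```text
time_s: 8.2
position: [551.5, 402.0, 55.1]
ee_rot: [0.616, 0.787, 0.0, -0.0]
ft_force: [-0.8, 0.5, -0.4]
opening: 74.5
grasp_force: 0.0
```

step_arm --targets '[{"rotation": [0, 0, 0], "travel": [0, 0, 0.6], "grip": 0.85}, {"rotation": [0, 0, 0], "travel": [0, 0, 1.8], "grip": 0.85}, {"rotation": [0, 0, 0], "travel": [0, 0, 3.2], "grip": 0.85}, {"rotation": [0, 0, 0], "travel": [0, 0, 4.8], "grip": 0.5}, {"rotation": [0, 0, 0], "travel": [0, 0, 6.4], "grip": 0}, {"rotation": [0, 0, 0], "travel": [0.6, -1.6, 6.4], "grip": 0}, {"rotation": [0, 0, 0], "travel": [1.2, -3.1, 6.4], "grip": 0}, {"rotation": [0, 0, 0], "travel": [1.8, -4.7, 6.4], "grip": 0}, {"rotation": [0, 0, 0], "travel": [2.4, -6.3, 6.4], "grip": 0}, {"rotation": [0, 0, 0], "travel": [3.0, -7.9, 6.4], "grip": 0}, {"rotation": [0, 0, 0], "travel": [3.6, -9.5, 6.4], "grip": 0}, {"rotation": [0, 0, 0], "travel": [4.18, -10.98, 6.4], "grip": 0}, {"rotation": [0, 0, 0], "travel": [4.18, -10.98, 6.4], "grip": 0}, {"rotation": [0, 0, 0], "travel": [4.18, -10.98, 5.8], "grip": 0}, {"rotation": [0, 0, 0], "travel": [4.18, -10.98, 5.3], "grip": 0}, {"rotation": [0, 0, 0], "travel": [4.18, -10.98, 5.1], "grip": 0}, {"rotation": [0, 0, 0], "travel": [4.18, -10.98, 5.1], "grip": 0}]'

```text
time_s: 9.9
position: [676.0, 73.2, 207.3]
ee_rot: [0.616, 0.788, -0.001, -0.001]
ft_force: [-0.6, -0.7, -0.8]
opening: 0.5
grasp_force: 0.0
```

```bash
python3 - <<'E'
from fit import *
s=readout.state(); print(s["position"],s["opening"],s["ft_force"],s["qpos"].round(2))
q=viewer.camera("side"); W=world(q)
p=viewer.camera("top"); V=world(p)
for Z in(W,V): print("tin",top_circle(q,Z,(552,402),45,76,95))
cv2.imwrite("pics/side4.png",np.hstack([cv2.resize(q["color"][130:350,120:320],(400,440)),cv2.resize(p["color"][100:300,60:260],(400,440))]))
E
```

```text
[675.95554502  73.19009766 207.26223229] 0.49091682306862433 [-0.6054933  -0.72160246 -0.78037782] [ 0.2   0.58 -0.59  1.53  0.34  1.14 -0.22]
tin [550.7 400.1  30.5 549.3 403.2  83.9 352. ]
tin [552.8 400.4  28.8 552.5 400.4  85.3 413. ]
```

View pics/side4.png

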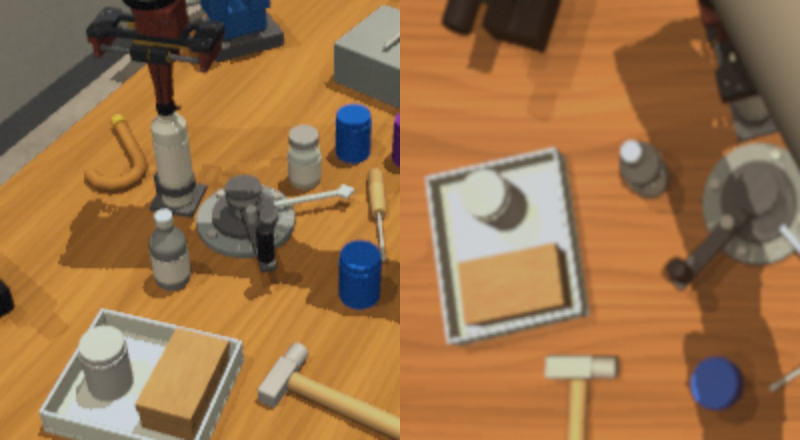

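The tin stands upright in the free half of the tray (crop (490,195), top at z≈85). The closed fingertips are right above the can's cap (crop (165,105)). Pressing now.

step_arm --targets '[{"rotation": [0, 0, 0], "travel": [0, 0, -0.15], "grip": 0}, {"rotation": [0, 0, 0], "travel": [0, 0, -0.25], "grip": 0}, {"rotation": [0, 0, 0], "travel": [0, 0, -0.33], "grip": 0}, {"rotation": [0, 0, 0], "travel": [0, 0, -0.4], "grip": 0}, {"rotation": [0, 0, 0], "travel": [0, 0, -0.44], "grip": 0}, {"rotation": [0, 0, 0], "travel": [0, 0, -0.44], "grip": 0}]'

```text
time_s: 10.6
position: [677.1, 72.9, 195.9]
ee_rot: [0.616, 0.787, 0.0, 0.0]
ft_force: [-1.0, 0.1, 7.5]
opening: 0.8
grasp_force: 3.4
```

step_arm --targets '[{"rotation": [0, 0, 0], "travel": [0, 0, -0.04], "grip": 0}, {"rotation": [0, 0, 0], "travel": [0, 0, -0.08], "grip": 0}, {"rotation": [0, 0, 0], "travel": [0, 0, -0.08], "grip": 0}]'

```text
time_s: 10.9
position: [677.1, 72.9, 193.8]
ee_rot: [0.616, 0.787, 0.0, 0.0]
ft_force: [-2.0, -0.4, 8.0]
opening: 0.6
grasp_force: 4.2
```

step_arm --targets '[{"rotation": [0, 0, 0], "travel": [0, 0, -0.03], "grip": 0}, {"rotation": [0, 0, 0], "travel": [0, 0, -0.07], "grip": 0}, {"rotation": [0, 0, 0], "travel": [0, 0, -0.1], "grip": 0}, {"rotation": [0, 0, 0], "travel": [0, 0, -0.1], "grip": 0}]'

```text
time_s: 11.3
position: [677.2, 72.9, 193.2]
ee_rot: [0.617, 0.787, 0.0, 0.001]
ft_force: [-7.7, -1.9, 20.3]
opening: 0.2
grasp_force: 10.4
```

step_arm --targets '[{"rotation": [0, 0, 0], "travel": [0, 0, 0.15], "grip": 0}, {"rotation": [0, 0, 0], "travel": [0, 0, 0.5], "grip": 0}, {"rotation": [0, 0, 0], "travel": [0, 0, 1.1], "grip": 0}, {"rotation": [0, 0, 0], "travel": [0, 0, 1.8], "grip": 0}, {"rotation": [0, 0, -1], "travel": [-1.2, 0.48, 1.8], "grip": 0}, {"rotation": [0, 0, -2], "travel": [-2.4, 0.97, 1.8], "grip": 0}, {"rotation": [0, 0, -3], "travel": [-3.6, 1.45, 1.8], "grip": 0.2}, {"rotation": [0, 0, -4], "travel": [-4.8, 1.94, 1.8], "grip": 0.4}, {"rotation": [0, 0, -5], "travel": [-6, 2.43, 1.8], "grip": 0.7}, {"rotation": [0, 0, -6], "travel": [-7.06, 2.86, 1.8], "grip": 0.7}, {"rotation": [0, 0, -7], "travel": [-7.06, 2.86, 1.8], "grip": 0.7}, {"rotation": [0, 0, -7.26], "travel": [-7.06, 2.86, 1.8], "grip": 0.7}, {"rotation": [0, 0, -7.26], "travel": [-7.06, 2.86, 0.6], "grip": 0.7}, {"rotation": [0, 0, -7.26], "travel": [-7.06, 2.86, -0.6], "grip": 0.7}, {"rotation": [0, 0, -7.26], "travel": [-7.06, 2.86, -1.5], "grip": 0.7}, {"rotation": [0, 0, -7.26], "travel": [-7.06, 2.86, -1.9], "grip": 0.7}, {"rotation": [0, 0, -7.26], "travel": [-7.06, 2.86, -1.9], "grip": 0.7}]'

```text
time_s: 13.0
position: [464.1, 158.0, 131.3]
ee_rot: [0.921, 0.389, -0.002, -0.0]
ft_force: [0.3, -0.5, 0.7]
opening: 61.3
grasp_force: 0.0
```

```bash
python3 - <<'E'
from fit import *
s=readout.state(); print(s["position"],s["ee_rot"],s["opening"],s["ft_force"],s["qpos"].round(2))
q=viewer.camera("side"); W=world(q)
print("cap",top_circle(q,W,(676,72),24,178,200))
cv2.imwrite("pics/side5.png",cv2.resize(q["color"][150:300,160:340],None,fx=4,fy=4))
E
```

```text
[464.05841199 157.95556436 131.34755082] [ 9.21117699e-01  3.89280872e-01 -1.60099002e-03 -1.55356968e-04] 61.345682307069325 [ 0.31524187 -0.548637    0.74796185] [-0.03  0.36 -0.5   2.06  0.24  0.79 -1.45]
cap [673.6  70.1  17.7 674.2  74.4 187.2  77. ]
```

View pics/side5.png

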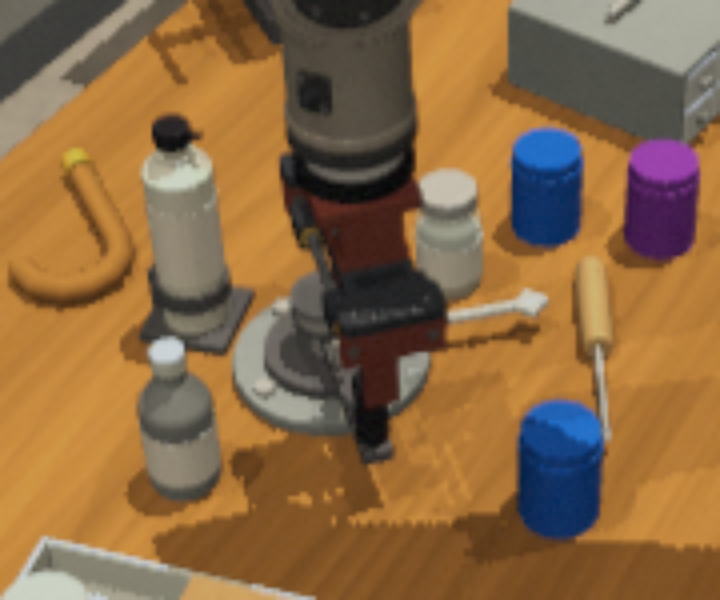

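The cap is up again. The jaws straddle the black grip (crop (372,420)) along the lever. Descending and closing.

step_arm --targets '[{"rotation": [0, 0, 0], "travel": [0, 0, -0.7], "grip": 0.7}, {"rotation": [0, 0, 0], "travel": [0, 0, -1.2], "grip": 0.7}, {"rotation": [0, 0, 0], "travel": [0, 0, -1.5], "grip": 0.7}, {"rotation": [0, 0, 0], "travel": [0, 0, -1.5], "grip": 0.5}, {"rotation": [0, 0, 0], "travel": [0, 0, -1.5], "grip": 0.35}, {"rotation": [0, 0, 0], "travel": [0, 0, -1.5], "grip": 0.2}, {"rotation": [0, 0, 0], "travel": [0, 0, -1.5], "grip": 0.2}, {"rotation": [0, 0, 0], "travel": [0, 0, -1.5], "grip": 0.2}]' --force 15

```text
time_s: 13.85
position: [465.4, 158.4, 88.0]
ee_rot: [0.921, 0.389, 0.0, 0.0]
ft_force: [0.2, -0.0, -0.4]
opening: 24.8
grasp_force: 0.0
```

```bash
python3 - <<'E'
import numpy as np
c=np.array([557.8,68]); r=129.5; a0=2.370; a1=2*np.pi-2.385
p0=c+r*np.array([np.cos(a0),np.sin(a0)])
N=19
for i in range(1,N+1):
    f=i/N; a=a0+(a1-a0)*f; p=c+r*np.array([np.cos(a),np.sin(a)])
    print(i,((p-p0)/30).round(2),round(np.degrees(a-a0)/8,2))
E
```

```text
1 [-0.23 -0.26] 0.58
2 [-0.44 -0.53] 1.15
3 [-0.63 -0.83] 1.73
4 [-0.79 -1.13] 2.3
5 [-0.93 -1.45] 2.88
6 [-1.04 -1.78] 3.46
7 [-1.13 -2.12] 4.03
8 [-1.19 -2.46] 4.61
9 [-1.22 -2.8 ] 5.18
10 [-1.22 -3.15] 5.76
11 [-1.19 -3.5 ] 6.34
12 [-1.14 -3.84] 6.91
13 [-1.06 -4.18] 7.49
14 [-0.95 -4.51] 8.06
15 [-0.82 -4.83] 8.64
16 [-0.66 -5.14] 9.22
17 [-0.48 -5.43] 9.79
18 [-0.27 -5.71] 10.37
19 [-0.04 -5.97] 10.94
```

step_arm --targets '[{"rotation": [0, 0, 0], "travel": [0, 0, 0], "grip": 0.1}, {"rotation": [0, 0, 0], "travel": [0, 0, 0], "grip": 0.1}, {"rotation": [0, 0, 0], "travel": [0, 0, 0], "grip": 0.1}, {"rotation": [0, 0, 0.58], "travel": [-0.23, -0.26, 0], "grip": 0.1}, {"rotation": [0, 0, 1.15], "travel": [-0.44, -0.53, 0], "grip": 0.1}, {"rotation": [0, 0, 1.73], "travel": [-0.63, -0.83, 0], "grip": 0.1}, {"rotation": [0, 0, 1.73], "travel": [-0.63, -0.83, 0], "grip": 0.1}]'

```text
time_s: 14.55
position: [445.7, 133.0, 87.9]
ee_rot: [0.867, 0.498, -0.0, 0.0]
ft_force: [-2.3, -0.0, 5.9]
opening: 23.3
grasp_force: 15.0
```

step_arm --targets '[{"rotation": [0, 0, 0.57], "travel": [-0.16, -0.3, 0], "grip": 0.1}, {"rotation": [0, 0, 1.15], "travel": [-0.3, -0.62, 0], "grip": 0.1}, {"rotation": [0, 0, 1.73], "travel": [-0.41, -0.95, 0], "grip": 0.1}, {"rotation": [0, 0, 2.3], "travel": [-0.5, -1.29, 0], "grip": 0.1}, {"rotation": [0, 0, 2.88], "travel": [-0.56, -1.63, 0], "grip": 0.1}, {"rotation": [0, 0, 3.45], "travel": [-0.59, -1.97, 0], "grip": 0.1}, {"rotation": [0, 0, 4.03], "travel": [-0.59, -2.32, 0], "grip": 0.1}, {"rotation": [0, 0, 4.61], "travel": [-0.56, -2.67, 0], "grip": 0.1}, {"rotation": [0, 0, 5.18], "travel": [-0.51, -3.01, 0], "grip": 0.1}, {"rotation": [0, 0, 5.76], "travel": [-0.43, -3.35, 0], "grip": 0.1}, {"rotation": [0, 0, 6.33], "travel": [-0.32, -3.68, 0], "grip": 0.1}, {"rotation": [0, 0, 6.91], "travel": [-0.19, -4, 0], "grip": 0.1}, {"rotation": [0, 0, 7.49], "travel": [-0.03, -4.31, 0], "grip": 0.1}, {"rotation": [0, 0, 8.06], "travel": [0.15, -4.6, 0], "grip": 0.1}, {"rotation": [0, 0, 8.64], "travel": [0.36, -4.88, 0], "grip": 0.1}, {"rotation": [0, 0, 8.64], "travel": [0.36, -4.88, 0], "grip": 0.1}]'

```text
time_s: 16.15
position: [456.6, -15.1, 87.8]
ee_rot: [0.432, 0.902, -0.002, -0.0]
ft_force: [-4.8, -4.5, 12.1]
opening: 23.5
grasp_force: 15.0
```

step_arm --targets '[{"rotation": [0, 0, 0.3], "travel": [0.12, -0.14, 0], "grip": 0.1}, {"rotation": [0, 0, 0.57], "travel": [0.23, -0.26, 0], "grip": 0.1}, {"rotation": [0, 0, 0.57], "travel": [0.23, -0.26, 0], "grip": 0.1}, {"rotation": [0, 0, 0.57], "travel": [0.23, -0.26, 0], "grip": 0.1}]'

```text
time_s: 16.55
position: [463.2, -22.6, 87.8]
ee_rot: [0.397, 0.918, -0.002, -0.0]
ft_force: [-4.1, -5.3, 11.5]
opening: 23.8
grasp_force: 15.0
```

step_arm --targets '[{"rotation": [0, 0, 0], "travel": [0, 0, 0], "grip": 0.35}, {"rotation": [0, 0, 0], "travel": [0, 0, 0], "grip": 0.5}, {"rotation": [0, 0, 0], "travel": [0, 0, 0], "grip": 0.6}, {"rotation": [0, 0, 0], "travel": [0, 0, 0], "grip": 0.6}, {"rotation": [0, 0, 0], "travel": [0, 0, 0], "grip": 0.6}, {"rotation": [0, 0, 0], "travel": [0, 0, 1], "grip": 0.6}, {"rotation": [0, 0, 0], "travel": [0, 0, 2.5], "grip": 0.6}, {"rotation": [0, 0, 0], "travel": [0, 0, 4.5], "grip": 0.6}, {"rotation": [0, 0, 0], "travel": [0.3, -3, 5], "grip": 0.6}, {"rotation": [0, 0, 0], "travel": [0.3, -6, 5], "grip": 0.6}, {"rotation": [0, 0, 0], "travel": [0.3, -10, 5], "grip": 0.6}, {"rotation": [0, 0, 0], "travel": [0.3, -10, 5], "grip": 0.6}, {"rotation": [0, 0, 0], "travel": [0.3, -10, 5], "grip": 0.6}, {"rotation": [0, 0, 0], "travel": [0.3, -10, 5], "grip": 0.6}, {"rotation": [0, 0, 0], "travel": [0.3, -10, 5], "grip": 0.6}, {"rotation": [0, 0, 0], "travel": [0.3, -10, 5], "grip": 0.6}]'

```text
time_s: 18.15
position: [472.4, -321.9, 237.0]
ee_rot: [0.398, 0.918, 0.0, -0.0]
ft_force: [-0.1, -0.3, 0.2]
opening: 52.7
grasp_force: 0.0
```

```bash
cat > meas.py <<'E'
from fit import *
P={k:viewer.camera(k) for k in("top","side")}
for k,p in P.items():
    W=world(p); x,y,z=W[...,0],W[...,1],W[...,2]
    ro=top_circle(p,W,(558,68),40,68,82); gr=top_circle(p,W,(463,-20),35,98,118)
    m=(np.hypot(x-462,y+20)<60)&(z>40)&(z<56)  # outer bar
    ba=W[(np.abs(z-50)<5)&(np.hypot(x-558,y-68)<150)&(np.hypot(x-558,y-68)>35)]
    tip=W[(np.abs(z-29)<4.5)&(np.hypot(x-558,y-68)>146)&(np.hypot(x-558,y-68)<180)&(np.hypot(x-437,y+47)<45)]
    v=np.linalg.svd(ba[:,:2]-ba[:,:2].mean(0),full_matrices=False)[2][0]
    ang=lambda q,c:np.arctan2(q[1]-c[1],q[0]-c[0])
    for c in((558,68),ro[:2]): print(k,"pivot",c,"grip",ang(gr,c).round(3),"barmean",ang(ba.mean(0),c).round(3),len(ba),"tip",ang(tip.mean(0),c).round(3) if len(tip) else None,len(tip))
    print("roller",ro,"grip",gr,"bar dir",np.arctan2(-abs(v[1]),-abs(v[0])),"tip",tip.mean(0))
    print("jar",top_circle(p,W,(527,-59),40,88,104))
a,b=P["top"]["color"][160:260,180:300],P["side"]["color"][190:270,215:325]
import sys
cv2.imwrite(sys.argv[1],np.hstack([cv2.resize(a,(400,333),interpolation=cv2.INTER_CUBIC),cv2.resize(b,(400,333),interpolation=cv2.INTER_CUBIC)]))
E
python3 meas.py pics/end1.png
```

```text
top pivot (558, 68) grip -2.366 barmean -2.22 334 tip -2.379 62
top pivot [559.6  68.5] grip -2.372 barmean -2.24 334 tip -2.383 62
roller [559.6  68.5  27.1 559.4  68.2  74.6 361. ] grip [465.8 -22.4  11.7 465.2 -22.4 109.4  79. ] bar dir -2.418923199036279 tip [445.16478185 -39.88098141  29.27804236]
jar [528.3 -59.   22.9 528.  -59.   95.6 278. ]
side pivot (558, 68) grip -2.38 barmean -2.131 287 tip -2.385 36
side pivot [558.7  65.4] grip -2.399 barmean -2.168 287 tip -2.401 36
roller [558.7  65.4  29.6 556.6  67.7  73.5 190. ] grip [464.8 -20.8  12.8 462.4 -19.3 106.8  51. ] bar dir -2.5332585926074263 tip [442.68481164 -40.74959104  28.38813507]
jar [528.2 -57.6  27.  524.8 -57.6  93.7 137. ]
```

View pics/end1.png

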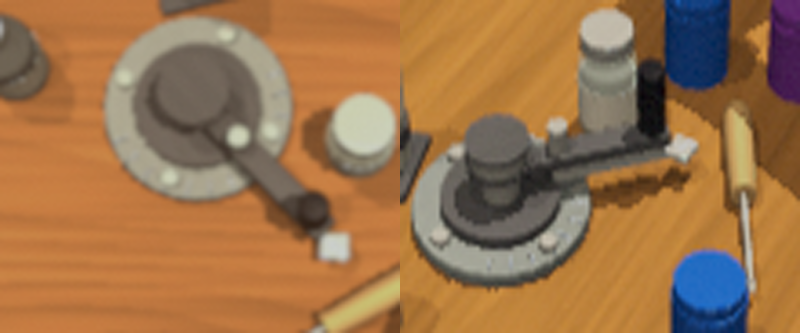

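The picture shows the lever bar lying over the pointer, with the diamond end (crop (335,245)) directly beyond the grip (crop (313,208)). The measured misalignment is at most about 0.5° in either view. The jar is where it was and the gripper is clear, so I'm handing in.

```bash
python3 -c "
from plant import job
print(job.finish_job())"
```

```text
the job is handed in; nothing more can be done
None
```

The job is handed in at about 18 s: the tin is upright in the free half of the tray, the cap was pressed to its stop and sprang back, and the lever lies over the pointer to within about 0.5° (the measurement's accuracy), with the gripper clear.

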